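# Take the warmer's temperature, then hold its lid at the loading mark

### The arm

A 7-joint arm with a two-finger parallel gripper is mounted at the origin on the work surface. World frame = base frame: x ahead of the robot, y to its left, z up, the work surface at z = 0. Lengths are in m, angles in degrees, forces in N, time in s.
With the tool pointing down it reaches from about 0.425 to 0.875 m from the base axis. Payload 8.4 kg.
Tool frame: the origin (TCP) lies on the front face of the gripper's body, between the roots of the fingers; the fingertips stand 70 mm ahead of it and the grasp point (between the pads) lies 51 mm ahead of it (robot.grip_depth is the z of the grasp point in the tool frame, in m); z points along the fingers, y is the line along which they close (so a half turn about z gives the same grasp; the last joint's range is limited). The gripper opens to 87 mm and grips with 3 to 60 N. Pads are 19 mm wide; open, the fingers measure 117 mm over their backs; the gripper's body (75 mm by 190 mm) begins 51 mm behind the grasp point.
Start: joints at [60.321, 19.091, 2.286, 83.961, -0.768, 76.965, -3.352], TCP at [0.264, -0.594, 0.292] pointing down, gripper open.
Joint ranges: [-147.57, 147.57], [-21.85, 119.76], [-74.77, 79.35], [14.55, 137.4], [-85.83, 265.84], [4.83, 119.75], [-152.11, 152.11]. Speed limits (degrees/s): [127.2, 127.2, 159.86, 159.86, 180, 180, 180].

### API

Orientations are given as [roll, pitch, yaw] about the fixed x, y, z axes, in that order (R = Rz(yaw) Ry(pitch) Rx(roll)).
In Python, from rig import readout, camera, camera_info, finish_job, robot gives the robot as it stands. The module is installed in compiled form; this text tells all that it offers.
- The arm moves only by the shell command python3 -m jog 'ROWS' [FORCE]. ROWS is JSON, a list of rows, each a list of 3 entries, a list of its own where there are three numbers: the closure in counts, from 0 (fully open) to 255 (shut), then the shift along the tool's x, y, z in cm, then the turn about the tool's z in rad. In form: [[grip, [tx, ty, tz], spin], ...]. A call has 1 to 5 rows; each row is the pose to reach, as a shift and turn from the pose commanded when the call began, along the tool's axes at that moment; what a row does not reach only later rows make up. A row lasts 1/12 s, in which the tool goes at most 41.7 mm and 7.16 degrees, less where a joint would pass 70% of its speed; a pose out of reach is approached as far as the arm can. A call with a gripper value outside its range is refused whole. The fingers move at their own pace and stop on an object; FORCE is the grip in N (left out, the last holds). Time passes only in rows, so rows that repeat a pose let the fingers close. It gives the time, the measured TCP pose, the force, the opening and the grip force at its end, in the units of the state.
- readout.get_obs(): the state, without advancing time (a new reading comes with each control period).
- camera(name): name is "side" or "top"; returns the picture (420x560x3 uint8, red, green, blue); there is no depth.
- camera_info(name): a dict with "mtx" (3x3 intrinsics, pixels), "distortion" ([k1, k2, p1, p2, k3] as OpenCV has them; the pictures are not rectified), "xyz" and "rotation" of the camera in the world. Camera axes: x right, y up, looking along -z (the intrinsics and any distortion apply to the point x, -y, -z); pixel columns grow to the right and rows downward; lengths in m; the calibration is good to about 2 mm. A picture is of the moment at which its call begins. camera_info takes no time and is no camera call.
- finish_job(): hands the job in; it is judged then, once.
The state is a dict: "time": time; "joints": joint angles; "dq": joint speeds; "joint_efforts": joint torques, N m; "position": TCP position; "ee_rot": TCP orientation; "ft_force": force on the tool from outside, world axes, zero at the start; "ft_torque": the same for the moment, N m; "gripper_width": finger opening in m; "finger_force": force on a finger pad.
Only numpy, scipy, OpenCV 4.12 (cv2) and the standard library are available. Lean on these libraries where they do the work, as an engineer would, in place of code of your own. Each camera call takes 0.05 s, during which the arm holds its last target. There are 200 camera calls.

### The job

The food warmer on the serving counter is heating up: pick up the white thermometer wand from its green rest, point its lens at the middle of the black spot on the orange plate squarely from about 10 cm away, and hold it still there for at least two seconds with the lid still shut, then lay the wand back flat on the green rest and let go of it. Then raise the warmer's lid by its black bar handle until the yellow pointer is level with the red mark, and finish while holding the lid still there with the gripper (it falls shut by itself), so that a pan can be loaded. Leave the red mark as it is set, and do not disturb the bowls, tub, jar, cup and spoon.

Things in the scene. Friction and masses are not known exactly. Their poses are not given: they have to be found in the camera images.
- warmer: stainless food warmer, fixed open box 220 (x) x 300 (y) x 120 high, walls 18 thick; origin at the centre of its underside, on the table. x axis from its front (robot's side, lid handle) to its back (hinge), y to its left, z up. At its left, y = +190, a thin upright aluminium arc of 200 radius about the hinge line, up to 320 above the table, with a post at its back, carries the red mark.
- lid_hinge (a point): middle of the lid's hinge line, fixed on the warmer at (110, 0, 120) in its frame; the hinge line runs along the warmer's y axis.
- lid (a joint): lid angle in rad: 0 shut (lid level), grows as the front edge is raised, stop at 1.5. A plate 220 x 300 x 6 mm, 0.4 to 0.8 kg in all, hinged at the back; nearly frictionless hinge, it falls shut when let go. About 2 to 4 N upward at the handle holds it.
- lid_handle (a point): middle of the lid's round black bar handle, 12 thick, 130 long along the warmer's y, on an arm at each end; 39 mm free between bar and lid, nothing beneath. Shut, it is 120 above the table. At lid angle a it is 265*cos(a) in front of (warmer -x) and 265*sin(a) above the hinge line. The smooth bar may turn between the fingers, so the tool can keep pointing down.
- lid_pointer (a point): tip of the yellow pointer, a stub 8 mm wide that sticks out of the lid's left edge, 200 mm from the hinge line, at y = +186 in the warmer's frame; moves with the lid.
- mark (a joint): angle in rad of the red mark on the arc, in the same sense and about the same hinge line as lid (lid at the mark when both values are equal). It is a stiff clamp and stays as set.
- mark_tip (a point): centre of the red mark, a red block 24 (along the radius) x 36 x 12 mm on the arc, 200 mm from the hinge line, at y = +208 in the warmer's frame.
- spot: orange plate 64 x 64 mm with a matt black disc of 44 mm diameter, on the warmer's right side; origin at the centre of the disc's face, at (-40, -188, 100) in the warmer's frame. Its x axis is the outward normal of the disc: to the warmer's right (-y) and 50 degrees upward (turned mostly up, so a wand that faces it squarely slopes nose-down).
- wand: infrared thermometer wand, always on, loose, 0.11 to 0.23 kg: white body 130 long (x from -70 to +60) x 34 wide (y) x 34 high (z 0 to 34), with a black round snout of 28 diameter to x = +82 and an orange dot and green display on top. Origin on its underside; x axis points towards the lens; lies flat with z up.
- wand_lens (a point): centre of the lens at the wand's front end, (82, 0, 17) in the wand's frame; it looks along the wand's +x axis.
- rest: green plastic rest, fixed slab 200 (x) x 110 (y) x 30 high, flat top; origin at the centre of its underside, on the table. The wand starts near its middle, along its x axis.
- bowl_a: white bowl, 130 diameter, 45 high, bystander; origin at underside centre.
- bowl_b: white bowl, 130 diameter, 45 high, bystander; origin at underside centre.
- tub: white tub with yellow lid, 106 x 136 x 85 high, bystander; origin at underside centre.
- jar: amber jar with red cap, 60 diameter, 90 high, bystander; origin at underside centre.
- cup: blue cup, 72 diameter, 85 high, bystander; origin at underside centre.
- spoon: black spoon, 200 long, lying flat, bystander; its x axis runs towards the bowl of the spoon.
Mind the look-alikes: they are no part of the job. Several things have the shape of the wand; the one meant has the colours described above.

How it is judged:
By the outcome, as a careful person would: the job done as asked, in the order asked, and still so for the second after the job is handed in, while the arm keeps its last pose, push and grip.
It also fails if it takes over 61 s, if anything falls off the work surface, if the arm or the gripper's body presses on something with over 40 N, if the wrist force passes 120 N, or if a joint passes its speed limit or range.

## Working session

There is one attempt and no reset: what is moved stays moved. The work goes in short steps, Python scripts to look and compute and a shell command to move; the robot and the scene stay as the last step left them, time stands still between calls to the robot, and variables do not carry over. Pictures are saved under pics/ and viewed, at most 10 in all, crops included, and the job is handed in when it is done.

```bash
mkdir -p pics; ls; python3 - <<'E'
from rig import readout,camera,camera_info,robot
import cv2
print(readout.get_obs())
for n in("side","top"):
    im=camera(n); cv2.imwrite(f"pics/{n}0.png",im[:,:,::-1]); print(n,camera_info(n))
print([a for a in dir(robot) if a[0]!='_'])
E
```

```text
pics
{'time': 0.0, 'joints': array([60.32176573, 19.13282447,  2.28484378, 84.01339274, -0.76701486,
       76.96345973, -3.35221944]), 'dq': array([-0.07542616,  0.00746175, -0.00544646,  0.01508692,  0.02689334,
       -0.07713719, -0.02372949]), 'joint_efforts': array([ 7.41012627e-04, -6.56368017e+01,  1.33571316e+00, -4.03808534e+01,
       -5.96278114e-02,  4.48336580e-02,  1.37772213e-04]), 'position': array([ 0.26414784, -0.59351054,  0.29132727]), 'ee_rot': array([-1.79905834e+02,  7.26126668e-03,  2.39930059e+01]), 'ft_force': array([-0.72323312, -0.73993048,  0.03254691]), 'ft_torque': array([ 0.02650214, -0.0128194 ,  0.0147195 ]), 'finger_force': 0.0, 'gripper_width': 0.08734977737302431}
side {'mtx': array([[419.23512527,   0.        , 285.92849544],
       [  0.        , 419.23512527, 210.39084645],
       [  0.        ,   0.        ,   1.        ]]), 'distortion': array([0.00508105, 0.        , 0.        , 0.        , 0.        ]), 'xyz': array([0.15015713, 0.96099996, 1.23392779]), 'rotation': array([  41.16221176,    0.46342471, -158.27443982])}
top {'mtx': array([[385.48282258,   0.        , 281.37077924],
       [  0.        , 385.48282258, 208.93587338],
       [  0.        ,   0.        ,   1.        ]]), 'distortion': array([0.00787152, 0.        , 0.        , 0.        , 0.        ]), 'xyz': array([0.38070735, 0.04082648, 1.11769281]), 'rotation': array([  7.81372341,  -0.51075727, -89.3484749 ])}
['Unreachable', 'grip_depth']
```

View pics/side0.png

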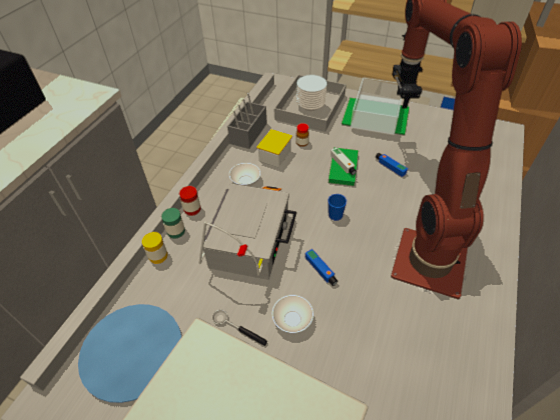

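View pics/top0.png

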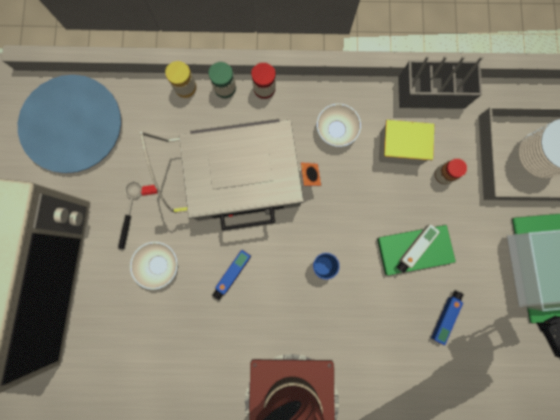

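```bash
cat > h.py <<'E'
import numpy as np,cv2
from scipy.spatial.transform import Rotation as Ro
from rig import camera,camera_info,readout
def ray(n,uv):
    c=camera_info(n); p=cv2.undistortPoints(np.array([[uv]],float),c["mtx"],c["distortion"])[0,0]
    d=Ro.from_euler('xyz',c["rotation"],degrees=True).apply([p[0],-p[1],-1]); return c["xyz"],d
def onz(n,uv,z):
    o,d=ray(n,uv); return (o+d*(z-o[2])/d[2])
def tri(a,b):
    A=np.zeros((3,3));B=np.zeros(3)
    for n,uv in(("top",a),("side",b)):
        o,d=ray(n,uv);d=d/np.linalg.norm(d);P=np.eye(3)-np.outer(d,d);A+=P;B+=P@o
    return np.linalg.solve(A,B)
def proj(n,X):
    c=camera_info(n);q=Ro.from_euler('xyz',c["rotation"],degrees=True).inv().apply(np.array(X)-c["xyz"])*[1,-1,-1]
    return cv2.projectPoints(q.reshape(-1,1,3),np.zeros(3),np.zeros(3),c["mtx"],c["distortion"])[0].reshape(-1,2)
def blob(im,lo,hi,box,lab=''):
    x0,y0,x1,y1=box;h=cv2.cvtColor(im[y0:y1,x0:x1],cv2.COLOR_RGB2HSV)
    m=cv2.inRange(h,np.array(lo),np.array(hi));ys,xs=np.nonzero(m)
    pts=np.stack([xs+x0,ys+y0],1).astype(np.float32);r=cv2.minAreaRect(pts) if len(pts)>2 else None
    if lab:print(lab,len(pts),pts.mean(0),r)
    return pts,r
E
python3 - <<'E'
from h import *
t=cv2.imread("pics/top0.png")[:,:,::-1].copy();s=cv2.imread("pics/side0.png")[:,:,::-1].copy()
blob(t,(0,150,150),(8,255,255),(138,180,165,200),'mark t')
blob(s,(0,150,150),(8,255,255),(230,238,256,262),'mark s')
blob(t,(22,110,120),(35,255,255),(165,200,195,220),'ptr t')
blob(s,(22,130,120),(35,255,255),(250,252,270,275),'ptr s')
blob(t,(5,150,120),(18,255,255),(295,155,330,195),'plate')
blob(t,(0,0,0),(180,255,60),(300,162,324,186),'disc')
p,r=blob(t,(50,120,60),(75,255,255),(370,215,465,285),'rest')
p,r=blob(t,(0,0,150),(180,60,255),(385,220,445,272),'wand')
p,r=blob(t,(0,0,0),(180,255,70),(394,255,412,276),'snout')
p,r=blob(t,(0,0,0),(180,255,70),(210,200,285,235),'bar')
cv2.imwrite("pics/crop1.png",cv2.resize(np.hstack([t[110:240,120:340][:, :, ::-1],t[195:325,360:480][:,:,::-1]]),None,fx=2.3,fy=2.3,interpolation=2))
E
```

```text
mark t 91 [148.14285 189.32967] ((148.5, 189.5), (7.0, 13.0), 90.0)
mark s 69 [242.13043 249.28986] ((242.04110717773438, 249.3904266357422), (6.9054274559021, 12.172279357910156), 20.556047439575195)
ptr t 32 [179.90625 209.28125] ((179.95999145507812, 209.219970703125), (2.404163122177124, 12.303659439086914), 81.8698959350586)
ptr s 26 [259.92307 261.8846 ] ((259.70001220703125, 262.3999938964844), (2.8460497856140137, 9.17060375213623), 18.43494987487793)
plate 192 [309.375   174.39583] ((310.5, 173.5), (21.0, 17.0), 90.0)
disc 84 [311.5 173.5] ((311.5, 173.50001525878906), (12.016654968261719, 7.589465141296387), 71.56504821777344)
rest 1572 [414.84668 250.69339] ((415.87750244140625, 249.85670471191406), (36.06585693359375, 69.51214599609375), 79.2156982421875)
wand 1135 [415.1339  237.20088] ((414.5, 245.5), (51.0, 59.0), 90.0)
snout 76 [401.9079  266.78946] ((401.97998046875, 266.8600158691406), (9.800000190734863, 7.800000190734863), 36.869895935058594)
bar 482 [247.917   217.66182] ((247.9337158203125, 218.1692657470703), (16.003923416137695, 74.8104248046875), 82.03038787841797)
```

View pics/crop1.png

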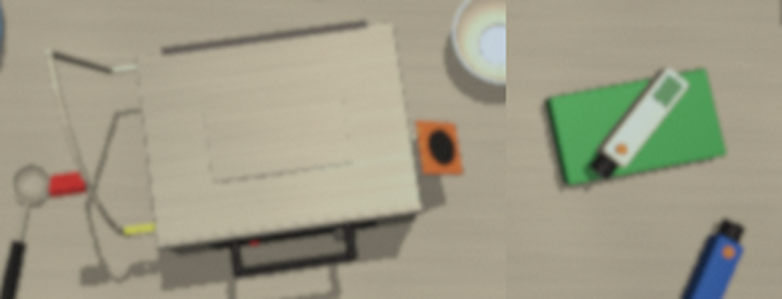

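```bash
cat > fit.py <<'E'
from h import *
from scipy.optimize import least_squares
M=[((311.5,173.5),(-.04,-.188,.1)),((224.3,228.3),(-.155,.065,.12)),((273.5,222.6),(-.155,-.065,.12)),
((188.3,217.4),(-.11,.15,.123)),((302.6,201.7),(-.11,-.15,.123)),((290.4,119.6),(.11,-.15,.123)),((180,209.2),(-.09,.172,.12))]
uv=np.array([m[0] for m in M]);X=np.array([m[1] for m in M])
def W(p,X):return Ro.from_euler('z',p[2]).apply(X)+[p[0],p[1],0]
f=least_squares(lambda p:(proj("top",W(p,X))-uv).ravel(),[.6,.1,0],loss='soft_l1')
p=f.x;print("warmer",p[:2],np.degrees(p[2]));print((proj("top",W(p,X))-uv).round(1).tolist())
m=tri((148.1,189.3),(242.1,249.3));q=Ro.from_euler('z',-p[2]).apply(m-[p[0],p[1],0]);print("mark",m,q,"ang",np.degrees(np.arctan2(q[2]-.12,.11-q[0])),np.hypot(q[2]-.12,.11-q[0]))
def arc(a,y=.208):return W(p,np.array([.11-.2*np.cos(a),y,.12+.2*np.sin(a)])[None])
g=least_squares(lambda a:np.r_[(proj("top",arc(a[0]))-[148.1,189.3]).ravel(),(proj("side",arc(a[0]))-[242.1,249.3]).ravel()],[.6]);print("mark ang",g.x,np.degrees(g.x),g.fun)
g=least_squares(lambda a:np.r_[(proj("side",arc(a[0],.172))-[259.9,261.9]).ravel()],[.1]);print("ptr ang side",np.degrees(g.x),g.fun)
for n in[(-.155,0,.12),(.11,0,.12),(-.04,-.188,.1)]:print(n,W(p,np.array([n])))
c=W(p,np.array([[-.04,-.188,.1]]))[0];e=np.radians(50)
nrm=Ro.from_euler('z',p[2]).apply([0,-np.cos(e),np.sin(e)]);print("lens target",c+.1*nrm,"n",nrm,"wand heading",np.degrees(p[2])+90)
E
python3 fit.py; python3 - <<'E'
from h import *
t=onz("top",(434.3,228.5),.034);s=onz("top",(400,269.8),.055);print("tail",t,"lens",s,"yaw",np.degrees(np.arctan2(*(s-t)[1::-1])),np.linalg.norm((s-t)[:2]))
for z in(.064,):
  t=onz("top",(434.3,228.5),z);s=onz("top",(401,268.5),z-.01);print("tail",t,"lens",s,"yaw",np.degrees(np.arctan2(*(s-t)[1::-1])),np.linalg.norm((s-t)[:2]))
im=cv2.imread("pics/top0.png")[:,:,::-1].copy()
h=cv2.cvtColor(im,cv2.COLOR_RGB2HSV);k=((h[:,:,1]<50)&(h[:,:,2]>150)).astype(np.uint8)
ys,xs=np.nonzero(k[222:275,395:440]);print(len(xs))
g=[onz("top",(360+(a-506)/2.3,195+b/2.3),.03)[:2] for a,b in((548,98),(706,69),(725,155),(565,185))]
print("rest",np.array(g),np.mean(g,0))
E
```

```text
warmer [0.62666955 0.14277351] 9.030088283197406
[[0.8, 0.5], [-0.7, 0.7], [-0.3, -0.8], [0.3, -0.9], [0.4, -1.7], [0.0, 0.5], [-0.4, 1.1]]
mark [0.54314826 0.34243959 0.23882967] [-0.05114792  0.21030036  0.23882967] ang 36.404878276275774 0.20022273313403283
mark ang [0.6354174] [36.40673552] [ 1.01985391 -0.15738634  0.13007649 -0.62212944]
ptr ang side [3.19023777] [ 0.31930582 -0.05992532]
(-0.155, 0, 0.12) [[0.47359062 0.11844577 0.12      ]]
(0.11, 0, 0.12) [[0.73530622 0.16003835 0.12      ]]
(-0.04, -0.188, 0.1) [[ 0.6166725  -0.04917456  0.1       ]]
lens target [ 0.62676125 -0.11265665  0.17660444] n [ 0.10088752 -0.63482094  0.76604444] wand heading 99.0300882831974
tail [ 0.47919104 -0.39972137  0.034     ] lens [ 0.3630989  -0.29257349  0.055     ] yaw 137.29436729169595 0.15798117689741586
tail [ 0.4764647  -0.38752563  0.064     ] lens [ 0.36662462 -0.29573285  0.054     ] yaw 140.11467013407594 0.1431459316391589
900
rest [[ 0.45178888 -0.24173054]
 [ 0.48996802 -0.43773911]
 [ 0.38506677 -0.45587911]
 [ 0.34669412 -0.25989416]] [ 0.41837945 -0.34881073]
```

```bash
python3 - <<'E'
from h import *
im=camera("top");h=cv2.cvtColor(im,cv2.COLOR_RGB2HSV)
k=((h[:,:,1]<45)&(h[:,:,2]>150)).astype(np.uint8);k[:,:385]=0;k[:,450:]=0;k[:215]=0;k[290:]=0
n,l,st,c=cv2.connectedComponentsWithStats(k);i=1+st[1:,4].argmax();print(st[1:],)
pts=cv2.findContours((l==i).astype(np.uint8),0,2)[0][0]
r=cv2.minAreaRect(pts);b=cv2.boxPoints(r);print(r)
w=np.array([onz("top",q,.064) for q in b])[:,:2];print(w,w.mean(0),[np.linalg.norm(w[j]-w[j-1]) for j in range(4)])
sn=blob(im,(0,0,0),(180,255,70),(394,255,412,276))[0].mean(0);S=onz("top",sn,.05)[:2];print("snout",S)
d=S-w.mean(0);print("yaw",np.degrees(np.arctan2(d[1],d[0])),np.linalg.norm(d))
for a in(0,1):
  e=w[a+1]-w[a];print(np.degrees(np.arctan2(e[1],e[0])))
cv2.imwrite("pics/w.png",cv2.resize(im[215:290,385:450,::-1],None,fx=8,fy=8,interpolation=0))
E
```

```text
[[ 385  215   65   52 1359]
 [ 385  266   65   24 1132]]
((417.0, 240.5), (51.0, 64.0), 90.0)
[[ 0.51212334 -0.25294415]
 [ 0.51434031 -0.42973647]
 [ 0.37503164 -0.42299234]
 [ 0.3729337  -0.2493841 ]] [ 0.44360725 -0.33876426] [np.float64(0.1392351582387253), np.float64(0.17680622394952494), np.float64(0.13947182096800365), np.float64(0.17362092132692225)]
snout [ 0.37179602 -0.29944692]
yaw 151.29886788209757 0.08187005973343854
-89.28154979998094
177.22839505846216
```

View pics/w.png

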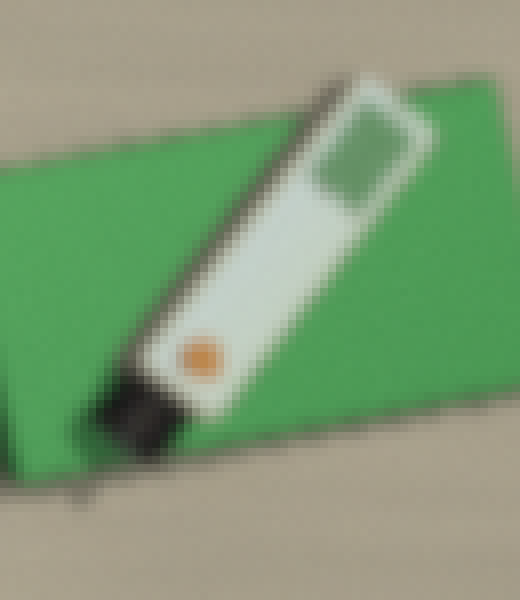

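```bash
cat >> h.py <<'E'
def go(grasp,yaw,o=None):
    "shift(cm) in tool axes and spin to bring the grasp point to grasp with tool yaw (deg)"
    o=o or readout.get_obs();R=Ro.from_euler('xyz',[180,0,o["ee_rot"][2]],degrees=True)
    d=np.array(grasp)+[0,0,.051]-o["position"];s=-np.radians((yaw-o["ee_rot"][2]+180)%360-180)
    print("pos",o["position"].round(4),"rot",o["ee_rot"].round(1),"shift cm",(R.inv().apply(d)*100).round(2),"spin",s.round(3),"w",round(o["gripper_width"],4))
E
python3 - <<'E'
from h import *
c=lambda a,b:onz("top",(385+a/8-.5,215+b/8-.5),.064)[:2]
t=(c(362,75)+c(438,135))/2;f=(c(218,418)+c(140,360))/2
d=f-t;L=np.linalg.norm(d);u=d/L;y=np.degrees(np.arctan2(u[1],u[0]));org=(t+f)/2+.005*u
print("tail",t,"front",f,L,"yaw",y,"org",org);G=org-.045*u
print("G",G);go([*G,.15],y);go([*G,.052],y)
E
```

```text
tail [ 0.47889584 -0.38816202] front [ 0.38137016 -0.30896021] 0.1256351273977772 yaw 140.91952192188617 org [ 0.42625169 -0.34540906]
G [ 0.46118345 -0.37377757]
pos [ 0.2642 -0.5936  0.2916] rot [-179.9    0.    24. ] shift cm [ 26.94 -12.07   9.06] spin -2.041 w 0.0871
pos [ 0.2642 -0.5936  0.2916] rot [-179.9    0.    24. ] shift cm [ 26.94 -12.07  18.86] spin -2.041 w 0.0871
```

```bash
python3 -m jog '[[0,[3.4,-1.5,1.1],0],[0,[6.8,-3,2.2],0],[0,[10.2,-4.5,3.3],0],[0,[13.5,-6,4.5],0]]' >/dev/null
python3 -m jog '[[0,[3.4,-1.5,1.1],-0.12],[0,[6.8,-3,2.2],-0.24],[0,[10.2,-4.5,3.3],-0.36],[0,[13.4,-6,4.5],-0.48],[0,[13.4,-6,4.5],-0.6]]' >/dev/null
python3 -m jog '[[0,[0,0,0],-0.12],[0,[0,0,0],-0.24],[0,[0,0,0],-0.36],[0,[0,0,0],-0.48],[0,[0,0,0],-0.6]]' >/dev/null
python3 -m jog '[[0,[0,0,0],-0.12],[0,[0,0,0],-0.24],[0,[0,0,0],-0.36],[0,[0,0,0],-0.48],[0,[0,0,0],-0.6]]' >/dev/null
python3 -m jog '[[0,[0,0,0],-0.12],[0,[0,0,0],-0.24],[0,[0,0,0],-0.24],[0,[0,0,0],-0.24]]'
python3 -c "
from h import *
go([.4612,-.3738,.052],140.9)
cv2.imwrite('pics/a.png',np.hstack([cv2.resize(camera('top')[190:310,370:480,::-1],None,fx=3.5,fy=3.5),cv2.resize(camera('side')[120:240,300:410,::-1],None,fx=3.5,fy=3.5)]))"
```

```text
time: 2.07
position: [0.4611, -0.3748, 0.202]
ee_rot: [180.0, -0.0, 140.6]
ft_force: [0.9, 1.3, 0.4]
gripper_width: 0.0872
finger_force: 0.0
pos [ 0.4611 -0.3748  0.202 ] rot [180.   -0.  140.6] shift cm [0.05 0.09 9.9 ] spin -0.004 w 0.0872
```

View pics/a.png

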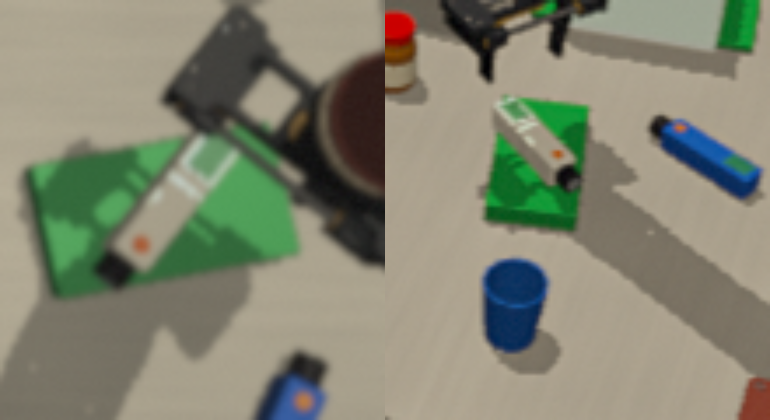

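The two fingers straddle the wand's tail (top crop ~(205,150); side crop tail ~(515,110)). I'll descend and grip.

```bash
python3 -m jog '[[0,[0.05,0.1,3],0],[0,[0.05,0.1,6],0],[0,[0.05,0.1,8.5],0],[0,[0.05,0.1,9.6],0],[0,[0.05,0.1,9.8],0]]' 25
python3 -m jog '[[255,[0,0,0],0],[255,[0,0,0],0],[255,[0,0,0],0],[255,[0,0,0],0],[255,[0,0,0],0]]' 25
python3 -m jog '[[255,[0,0,0],0],[255,[0,0,0],0],[255,[0,0,0],0]]' 25
python3 -c "
from h import *
go([.426,-.389,.060],101)"
```

```text
time: 2.58
position: [0.4604, -0.3728, 0.1019]
ee_rot: [180.0, -0.2, 140.8]
ft_force: [-0.7, -0.0, 1.5]
gripper_width: 0.0867
finger_force: 0.0
time: 3.0
position: [0.4619, -0.3741, 0.1053]
ee_rot: [-180.0, 0.1, 140.9]
ft_force: [0.3, -0.3, -0.1]
gripper_width: 0.0612
finger_force: 0.0
time: 3.25
position: [0.4615, -0.3738, 0.1044]
ee_rot: [-180.0, 0.0, 140.9]
ft_force: [0.1, -0.1, 0.0]
gripper_width: 0.0415
finger_force: 0.0
pos [ 0.4615 -0.3738  0.1044] rot [-180.     0.   140.9] shift cm [ 1.79 -3.42 -0.66] spin 0.696 w 0.0415
```

```bash
python3 -m jog '[[255,[0,0,0],0],[255,[0,0,0],0],[255,[0,0,0],0],[255,[0,0,0],0]]' 40
python3 -m jog '[[255,[0,0,-0.4],0],[255,[0,0,-0.8],0],[255,[0,0,-1.2],0],[255,[0,0,-1.5],0]]' 40
python3 -m jog '[[255,[0.5,-1,0],0.1],[255,[1,-2,0],0.2],[255,[1.5,-3,0],0.3],[255,[1.8,-3.4,0],0.4],[255,[1.8,-3.4,0],0.5]]' 40
python3 -m jog '[[255,[0,0,0],0.1],[255,[0,0,0],0.2],[255,[0,0,0],0.2]]' 40
python3 -c "
from h import *
go([.426,-.389,.053],101)
cv2.imwrite('pics/b.png',np.hstack([cv2.resize(camera('top')[190:310,370:480,::-1],None,fx=3.5,fy=3.5),cv2.resize(camera('side')[120:240,300:410,::-1],None,fx=3.5,fy=3.5)]))"
```

```text
time: 3.58
position: [0.4615, -0.3737, 0.1043]
ee_rot: [180.0, -0.0, 140.9]
ft_force: [0.1, -0.6, 1.1]
gripper_width: 0.0335
finger_force: 40.0
time: 3.92
position: [0.4616, -0.3738, 0.1198]
ee_rot: [180.0, 0.0, 140.9]
ft_force: [0.4, -0.0, -2.1]
gripper_width: 0.0339
finger_force: 40.0
time: 4.33
position: [0.4246, -0.3897, 0.1195]
ee_rot: [-180.0, 0.0, 111.8]
ft_force: [0.5, 0.3, -2.6]
gripper_width: 0.0338
finger_force: 40.0
time: 4.58
position: [0.4262, -0.3887, 0.1196]
ee_rot: [180.0, 0.0, 100.5]
ft_force: [0.1, -0.2, -1.4]
gripper_width: 0.0337
finger_force: 40.0
pos [ 0.4262 -0.3887  0.1196] rot [180.    0.  100.5] shift cm [-0.03 -0.03  1.56] spin -0.009 w 0.0337
```

View pics/b.png

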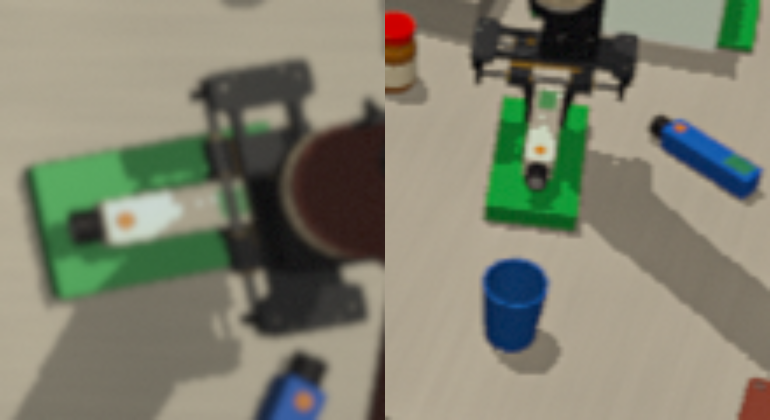

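The top crop shows the wand gripped and along the rest, with the snout at (87,227) and the dot at (126,220). The side crop shows it level with the snout at (537,178). Next I'll set it down, loosen the grip, and raise the tail so it pivots on its nose.

```bash
python3 -m jog '[[255,[0,0,0.6],0],[255,[0,0,1.2],0],[255,[0,0,1.6],0],[255,[0,0,1.6],0]]' 40
python3 -m jog '[[255,[0,0,0],0],[255,[0,0,0],0],[255,[0.15,0,-0.6],0],[255,[0.3,0,-1.2],0],[255,[0.5,0,-1.8],0]]' 4
python3 -m jog '[[255,[0.25,0,-0.5],0],[255,[0.55,0,-1.1],0],[255,[0.9,0,-2],0],[255,[1.4,0,-2.8],0],[255,[2.1,0,-3.8],0]]' 4
python3 -c "
from h import *
go([.426,-.389,.053],101)
cv2.imwrite('pics/c.png',np.hstack([cv2.resize(camera('top')[190:310,370:480,::-1],None,fx=3.5,fy=3.5),cv2.resize(camera('side')[120:240,300:410,::-1],None,fx=3.5,fy=3.5)]))"
```

```text
time: 5.02
position: [0.4259, -0.3887, 0.1039]
ee_rot: [-180.0, -0.0, 100.8]
ft_force: [-4.2, 3.7, 12.7]
gripper_width: 0.0336
finger_force: 40.0
time: 5.43
position: [0.425, -0.3836, 0.1214]
ee_rot: [-180.0, -0.0, 100.8]
ft_force: [-0.3, -0.6, -1.6]
gripper_width: 0.0337
finger_force: 4.0
time: 5.85
position: [0.421, -0.3629, 0.16]
ee_rot: [-180.0, 0.0, 100.8]
ft_force: [0.2, -0.5, -0.9]
gripper_width: 0.0341
finger_force: 4.0
pos [ 0.421  -0.3629  0.16  ] rot [-180.     0.   100.8] shift cm [-2.66 -0.    5.6 ] spin -0.004 w 0.0341
```

View pics/c.png

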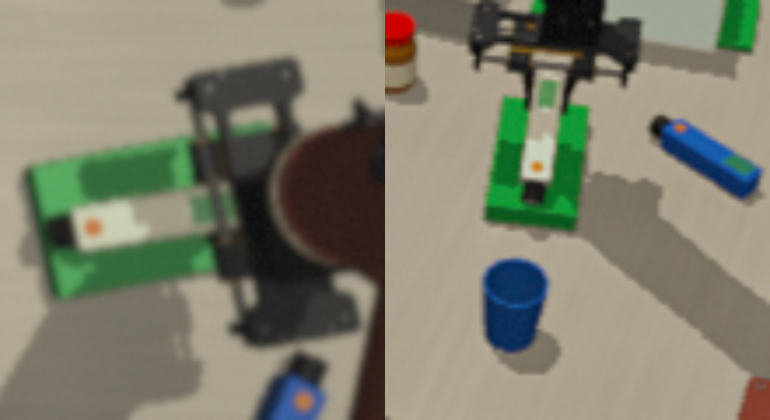

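```bash
cat > ang.py <<'E'
from h import *
import sys
def meas(bt,bs):
    t=camera("top");s=camera("side");P=[]
    for lo,hi in(((3,120,120),(18,255,255)),):
        a,_=blob(t,lo,hi,bt,'dot t');b,_=blob(s,lo,hi,bs,'dot s');P.append(tri(a.mean(0),b.mean(0)))
    a,_=blob(t,(0,0,0),(180,255,60),bt,'blk');
    print("dot",P)
    return P[0]
bt=eval(sys.argv[1]);bs=eval(sys.argv[2]);D=meas(bt,bs)
o=readout.get_obs();G=o["position"]-[0,0,.051];h=np.radians(o["ee_rot"][2]);v=D-G
print("dot-grip fwd %.4f lat %.4f up %.4f"%(v[0]*np.cos(h)+v[1]*np.sin(h),-v[0]*np.sin(h)+v[1]*np.cos(h),v[2]),np.linalg.norm(v))
E
python3 ang.py "(380,240,410,270)" "(335,160,360,175)"
```

```text
dot t 9 [396. 254.] ((396.0, 254.0), (2.0, 2.0), 90.0)
dot s 7 [343.      167.28572] ((343.0, 167.0), (2.0, 2.0), 90.0)
blk 53 [386.54718 255.67924] ((386.5, 255.5), (7.0, 7.0), 90.0)
dot [array([ 0.40557928, -0.27762314,  0.07222416])]
dot-grip fwd 0.0870 lat -0.0003 up -0.0367 0.0944325185909195
```

The top crop puts the snout at (62,230) and the dot at (92,228), which works out to a tilt of about 30°, as planned. The nose is still on the rest, so I'll go on to 50°.

```bash
python3 -m jog '[[255,[0.2,0,-0.5],0],[255,[0.6,0,-1],0],[255,[1,0,-1.4],0],[255,[1.3,0,-1.7],0]]' 4
python3 -m jog '[[255,[0.5,0,-0.4],0],[255,[1,0,-0.8],0],[255,[1.4,0,-1.1],0],[255,[1.7,0,-1.3],0],[255,[1.7,0,-1.3],0]]' 4
python3 ang.py "(375,235,415,275)" "(330,150,365,190)"
```

```text
time: 6.38
position: [0.4187, -0.3499, 0.1767]
ee_rot: [-180.0, -0.0, 100.8]
ft_force: [0.2, -0.1, -1.3]
gripper_width: 0.0337
finger_force: 4.0
time: 6.8
position: [0.4159, -0.333, 0.1899]
ee_rot: [180.0, 0.0, 100.8]
ft_force: [0.1, 0.6, -0.9]
gripper_width: 0.0342
finger_force: 4.0
dot t 11 [390.0909  255.36363] ((390.0, 255.5), (3.0, 2.0), 90.0)
dot s 7 [342.85715 169.71428] ((343.0, 170.0), (2.0, 2.0), 90.0)
blk 43 [382.39536 256.2093 ] ((382.2884826660156, 256.44232177734375), (9.21745777130127, 4.706787586212158), 78.69007110595703)
dot [array([ 0.40155332, -0.26078735,  0.07498538])]
dot-grip fwd 0.0741 lat 0.0003 up -0.0633 0.09749752640196484
```

```bash
python3 -m jog '[[255,[0.15,0,-0.1],0],[255,[0.3,0,-0.25],0],[255,[0.3,0,-0.25],0],[255,[0.3,0,-0.25],0]]' 4 >/dev/null
python3 -m jog '[[255,[0,0,0],0],[255,[0,0,0],0],[255,[0,0,0],0],[255,[0,0,0],0]]' 60
python3 ang.py "(375,235,415,275)" "(330,150,365,190)"
python3 -m jog '[[255,[0,0,-1],0],[255,[0,0,-3],0],[255,[0,0,-5],0],[255,[0,0,-7],0],[255,[0,0,-8],0]]' 60
python3 -m jog '[[255,[0,0,-2],0],[255,[0,0,-3],0],[255,[0,0,-3],0],[255,[0,0,-3],0]]' 60
python3 -c "
from h import *
go([.639,-.19,.277],99)
a=cv2.resize(camera('top')[180:320,350:490,::-1],None,fx=2.8,fy=2.8);b=cv2.resize(camera('side')[80:220,290:430,::-1],None,fx=2.8,fy=2.8)
cv2.imwrite('pics/d.png',np.hstack([a,b]))"
```

```text
time: 7.57
position: [0.415, -0.3307, 0.1917]
ee_rot: [-180.0, -0.0, 100.8]
ft_force: [-0.2, -0.1, -1.8]
gripper_width: 0.0337
finger_force: 60.0
dot t 13 [389.6154  255.61539] ((389.5, 255.5), (3.0, 3.0), 90.0)
dot s 8 [342.875 169.875] ((343.0, 170.0), (2.0, 2.0), 90.0)
blk 40 [382.325 256.725] ((382.1470642089844, 256.5882568359375), (9.45888900756836, 4.365641117095947), 75.96376037597656)
dot [array([ 0.40096631, -0.2592705 ,  0.07563175])]
dot-grip fwd 0.0728 lat 0.0005 up -0.0651 0.09767564691562644
time: 8.08
position: [0.4157, -0.3312, 0.2749]
ee_rot: [179.9, 0.1, 100.8]
ft_force: [0.5, -0.9, -2.2]
gripper_width: 0.0337
finger_force: 60.0
time: 8.42
position: [0.4151, -0.3308, 0.3017]
ee_rot: [180.0, 0.0, 100.8]
ft_force: [-0.4, -0.1, -2.5]
gripper_width: 0.0333
finger_force: 60.0
pos [ 0.4151 -0.3308  0.3017] rot [180.    0.  100.8] shift cm [ 9.65 24.62 -2.63] spin 0.031 w 0.0333
```

View pics/d.png

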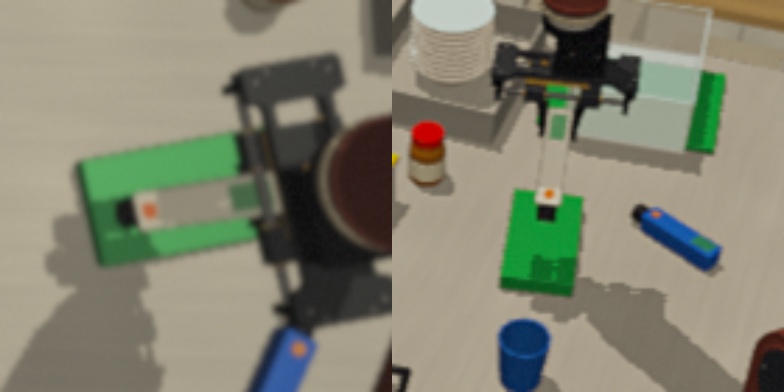

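```bash
python3 ang.py "(385,235,425,275)" "(330,135,365,160)"; python3 - <<'E'
from h import *
d=tri((402.9,255.4),(345.8,149.7));g=tri((437.3,249.8),(349.3,124.8));v=d-g
print(d,g,np.linalg.norm(v),np.degrees(np.arctan2(v[2],np.hypot(*v[:2]))),np.degrees(np.arctan2(v[1],v[0])))
E
```

```text
dot t 19 [402.8421 255.1579] ((402.75006103515625, 255.25003051757812), (4.242640495300293, 3.535533905029297), 45.0)
dot s 9 [345.66666 148.88889] ((345.75, 148.75001525878906), (2.1213202476501465, 2.8284268379211426), 45.0)
blk 52 [394.03845 256.07693] ((394.0, 256.0), (8.0, 6.0), 90.0)
dot [array([ 0.40053719, -0.25974368,  0.1846256 ])]
dot-grip fwd 0.0722 lat 0.0007 up -0.0649 0.09707301725323388
[ 0.40003706 -0.26159775  0.17927623] [ 0.41084641 -0.31432989  0.25591786] 0.09365607010144314 -54.91803100917876 101.58435486734886
```

```bash
python3 -m jog '[[255,[0.4,1,-1.5],0],[255,[1,3,-2.8],0],[255,[1.9,5.2,-2.8],0],[255,[2.8,7.4,-2.8],0],[255,[3.6,9.6,-2.8],0]]' 60 >/dev/null
python3 -m jog '[[255,[0.9,2.2,0],0],[255,[1.8,4.4,0],0],[255,[2.7,6.6,0],0],[255,[3.4,8.8,0],0],[255,[4.2,10.8,0],0]]' 60 >/dev/null
python3 -m jog '[[255,[0.7,1.8,0],0],[255,[1.2,3.2,0],0],[255,[1.5,4,0],0],[255,[1.6,4.2,0],0.03],[255,[1.6,4.2,0],0.03]]' 60
python3 -m jog '[[255,[0,0,0],0],[255,[0,0,0],0]]' 60
python3 -c "
from h import *
go([.6394,-.1922,.2789],99)
a=cv2.resize(camera('top')[100:240,280:420,::-1],None,fx=2.8,fy=2.8);b=cv2.resize(camera('side')[110:250,190:330,::-1],None,fx=2.8,fy=2.8)
cv2.imwrite('pics/e.png',np.hstack([a,b]))"
```

```text
time: 9.87
position: [0.6394, -0.1919, 0.3287]
ee_rot: [-179.9, -0.1, 99.0]
ft_force: [-0.1, -0.7, -2.3]
gripper_width: 0.0336
finger_force: 60.0
time: 10.03
position: [0.6387, -0.1932, 0.3295]
ee_rot: [-180.0, 0.0, 99.0]
ft_force: [-0.1, 0.6, -2.8]
gripper_width: 0.0334
finger_force: 60.0
pos [ 0.6387 -0.1932  0.3295] rot [-180.    0.   99.] shift cm [ 0.08  0.09 -0.04] spin 0.001 w 0.0334
```

View pics/e.png

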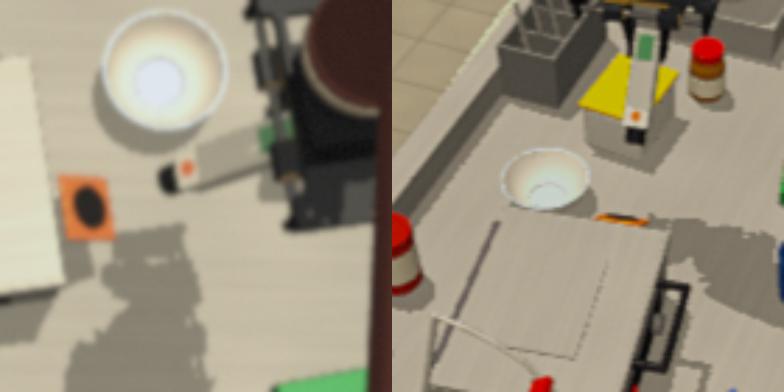

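```bash
python3 ang.py "(335,145,365,175)" "(265,140,295,160)"; python3 - <<'E'
from h import *
t=camera("top");s=camera("side")
a,_=blob(t,(3,120,120),(18,255,255),(335,145,365,175));b,_=blob(s,(3,120,120),(18,255,255),(265,140,295,160))
c,_=blob(t,(45,50,40),(85,255,255),(365,135,392,165),'disp t');e,_=blob(s,(45,50,40),(85,255,255),(270,112,292,140),'disp s')
d=tri(a.mean(0),b.mean(0));g=tri(c.mean(0),e.mean(0));v=d-g
f=lambda v:(np.linalg.norm(v),np.degrees(np.arctan2(v[2],np.hypot(*v[:2]))),np.degrees(np.arctan2(v[1],v[0])))
print(d,g,f(v)); 
print(onz("top",(312.1,174.3),.1))
E
```

```text
dot t 13 [346.3846  159.61539] ((346.5, 159.5), (3.0, 3.0), 90.0)
dot s 8 [276.5 151. ] ((276.5, 151.0), (2.1213202476501465, 2.1213202476501465), 45.0)
blk 28 [339.64285 163.75   ] ((339.5384521484375, 163.69232177734375), (7.452413558959961, 3.530090570449829), 78.69007110595703)
dot [array([ 0.62705221, -0.12097008,  0.21498375])]
dot-grip fwd 0.0729 lat 0.0004 up -0.0639 0.09699555600254033
disp t 82 [378.04877 147.39024] ((378.4000244140625, 147.30003356933594), (8.049844741821289, 14.758047103881836), 63.43495178222656)
disp s 50 [279.88 126.58] ((279.8599853515625, 126.47998046875), (5.232590675354004, 9.192388534545898), 8.130102157592773)
[ 0.62153165 -0.11962778  0.22558975] [ 0.6375091  -0.18074446  0.280749  ] (np.float64(0.0838634053796676), np.float64(-41.1267720426449), np.float64(104.65069226421882))
[ 0.61588749 -0.04854387  0.1       ]
```

```bash
python3 - <<'E'
from h import *
for i in range(4):
    t=camera("top");s=camera("side")
    def cen(im,box):
        x0,y0,x1,y1=box;q=im[y0:y1,x0:x1].astype(float);w=np.clip(q[:,:,0]-q[:,:,2]-45,0,None)  # orange weight
        ys,xs=np.mgrid[y0:y1,x0:x1];return np.array([(xs*w).sum(),(ys*w).sum()])/w.sum()
    a=cen(t,(339,152,354,168));b=cen(s,(269,145,284,157));d=tri(a,b)
    k=blob(s,(0,0,0),(180,255,60),(268,150,284,165))[0]
    o=readout.get_obs();v=d-(o["position"]-[0,0,.051]);h=np.radians(o["ee_rot"][2])
    print(a,b,d,v@[np.cos(h),np.sin(h),0],v[2],k.mean(0),o["time"])
    for n,p in(("top",a),("side",b)):
        O,D=ray(n,p);D=D/np.linalg.norm(D);print(n,"ray gap",np.linalg.norm(np.cross(d-O,D)))
E
```

```text
[346.31226054 159.33780332] [271.93773894 148.53085745] [ 0.63406354 -0.11736485  0.22462044] 0.07506573046913714 -0.054216698195768964 [276.5484  158.25807] 10.4333
top ray gap 0.009378670406273154
side ray gap 0.009378670406273298
[346.21323057 159.3911368 ] [271.92074507 148.53086194] [ 0.63392446 -0.11706546  0.22488185] 0.07531974525284674 -0.053909152485116296 [276.5484  158.25807] 10.5333
top ray gap 0.009444921089766469
side ray gap 0.00944492108976656
[346.11226994 159.36564417] [271.93259043 148.57782243] [ 0.63388908 -0.11684797  0.22487052] 0.07546229042950478 -0.05390063520575583 [276.5484  158.25807] 10.6333
top ray gap 0.009347304408062387
side ray gap 0.009347304408062307
[346.04601227 159.35214724] [271.95481873 148.57879395] [ 0.63379674 -0.11667266  0.22505522] 0.07565976352462309 -0.05371665359703329 [276.4375  158.28125] 10.7333
top ray gap 0.009274566589095307
side ray gap 0.00927456658909542
```

```bash
python3 - <<'E'
from h import *
for i in range(8):
    t=camera("top")
    q=t[152:168,339:354].astype(float);w=np.clip(q[:,:,0]-q[:,:,2]-45,0,None);ys,xs=np.mgrid[152:168,339:354];a=np.array([(xs*w).sum(),(ys*w).sum()])/w.sum()
    s=camera("side");k=s[150:166,268:284].astype(float).sum(2);w=np.clip(200-k,0,None);ys,xs=np.mgrid[150:166,268:284]
    h=cv2.cvtColor(s[143:158,270:283],cv2.COLOR_RGB2HSV);m=(h[:,:,0]<16)&(h[:,:,1]>130);y2,x2=np.nonzero(m)
    o=readout.get_obs()
    print(round(o["time"],2),a.round(2),"snout",((xs*w).sum()/w.sum()).round(2),((ys*w).sum()/w.sum()).round(2),"dot s",x2.mean()+270,y2.mean()+143,len(x2),o["position"].round(4))
E
```

```text
10.83 [346.04 159.35] snout 276.49 158.27 dot s 276.125 151.125 8 [ 0.6392 -0.1924  0.3298]
10.93 [346.04 159.34] snout 276.52 158.27 dot s 276.125 151.125 8 [ 0.6392 -0.1924  0.3298]
11.03 [346.04 159.35] snout 276.51 158.23 dot s 276.125 151.125 8 [ 0.6392 -0.1924  0.3298]
11.13 [346.05 159.35] snout 276.52 158.23 dot s 276.125 151.125 8 [ 0.6392 -0.1924  0.3297]
11.23 [346.04 159.35] snout 276.5 158.23 dot s 276.125 151.125 8 [ 0.6392 -0.1925  0.3297]
11.33 [346.04 159.35] snout 276.5 158.24 dot s 276.125 151.125 8 [ 0.6392 -0.1925  0.3298]
11.43 [346.04 159.36] snout 276.49 158.24 dot s 276.125 151.125 8 [ 0.6392 -0.1925  0.3297]
11.53 [346.04 159.35] snout 276.5 158.22 dot s 276.125 151.125 8 [ 0.6392 -0.1925  0.3297]
```

The wand is steady, with the lens computed within about 1.5 mm of the target and a tilt of about 49–50°. The top crop shows the wand's axis running through the disc centre at (90,208). Now I'll hold it there.

```bash
for i in 1 2 3 4 5 6; do python3 -m jog '[[255,[0,0,0],0],[255,[0,0,0],0],[255,[0,0,0],0],[255,[0,0,0],0],[255,[0,0,0],0]]' 60 | head -2; done
python3 -c "
from h import *
go([.421,-.352,.170],101)"
```

```text
time: 11.95
position: [0.6392, -0.1924, 0.3298]
time: 12.37
position: [0.6392, -0.1925, 0.3298]
time: 12.78
position: [0.6392, -0.1924, 0.3298]
time: 13.2
position: [0.6392, -0.1925, 0.3298]
time: 13.62
position: [0.6392, -0.1925, 0.3297]
time: 14.03
position: [0.6392, -0.1925, 0.3297]
pos [ 0.6392 -0.1925  0.3297] rot [-180.   -0.   99.] shift cm [-12.32 -24.05  10.87] spin -0.034 w 0.0332
```

```bash
python3 -m jog '[[255,[-0.6,-1.2,0],0],[255,[-1.5,-3.4,0],0],[255,[-2.4,-5.6,0],0],[255,[-3.3,-7.8,0],0],[255,[-4.2,-10,0],0]]' 60 >/dev/null
python3 -m jog '[[255,[-0.9,-2.2,0],0],[255,[-1.9,-4.4,1],0],[255,[-2.8,-6.6,2],0],[255,[-3.7,-8.8,3],0],[255,[-4.6,-10.8,4],0]]' 60 >/dev/null
python3 -m jog '[[255,[-0.7,-1.6,1],0],[255,[-1.2,-2.8,2],0],[255,[-1.5,-3.5,3.5],0],[255,[-1.55,-3.55,5],-0.03],[255,[-1.55,-3.55,6.5],-0.03]]' 60
python3 -m jog '[[255,[0,0,0.3],0],[255,[0,0,0.3],0],[255,[0,0,0.3],0]]' 60
python3 -c "
from h import *
go([.415,-.333,.142],100.8)"
```

```text
time: 15.28
position: [0.4141, -0.3336, 0.2242]
ee_rot: [180.0, 0.0, 100.8]
ft_force: [0.1, 0.1, -2.9]
gripper_width: 0.0334
finger_force: 60.0
time: 15.53
position: [0.4152, -0.333, 0.2223]
ee_rot: [180.0, 0.0, 100.8]
ft_force: [0.6, -0.3, -1.3]
gripper_width: 0.0337
finger_force: 60.0
pos [ 0.4152 -0.333   0.2223] rot [180.    0.  100.8] shift cm [ 0.   -0.02  2.93] spin -0.0 w 0.0337
```

```bash
python3 -m jog '[[255,[0,0,1],0],[255,[0,0,2],0],[255,[0,0,2.6],0],[255,[0,0,2.9],0],[255,[0,0,3.0],0]]' 60
python3 -m jog '[[255,[0,0,0],0],[255,[0,0,0],0],[255,[-0.6,0,0.4],0],[255,[-1.2,0,0.85],0],[255,[-1.8,0,1.35],0]]' 4
python3 -m jog '[[255,[-0.5,0,0.5],0],[255,[-1,0,1.05],0],[255,[-1.55,0,1.6],0],[255,[-2,0,2.2],0],[255,[-2.4,0,2.8],0]]' 4
python3 ang.py "(375,235,415,275)" "(330,150,365,190)"
```

```text
time: 15.95
position: [0.4147, -0.3329, 0.1911]
ee_rot: [-180.0, -0.0, 100.8]
ft_force: [-1.1, 0.4, 1.5]
gripper_width: 0.0336
finger_force: 60.0
time: 16.37
position: [0.4186, -0.3515, 0.1781]
ee_rot: [180.0, 0.0, 100.8]
ft_force: [-0.8, -0.2, -1.5]
gripper_width: 0.034
finger_force: 4.0
time: 16.78
position: [0.4227, -0.3747, 0.1494]
ee_rot: [-180.0, -0.0, 100.8]
ft_force: [-0.7, 2.1, -0.7]
gripper_width: 0.0338
finger_force: 4.0
dot t 9 [399. 254.] ((399.0, 254.0), (2.0, 2.0), 90.0)
dot s 3 [343.33334 166.66667] ((343.2500305175781, 166.75001525878906), (1.4142134189605713, 0.7071067094802856), 45.0)
blk 51 [389.39215 255.82353] ((389.36541748046875, 255.8269500732422), (8.040761947631836, 6.275716304779053), 78.69007110595703)
dot [array([ 0.40615395, -0.28724065,  0.06707713])]
dot-grip fwd 0.0889 lat -0.0004 up -0.0308 0.0941274902494703
```

```bash
python3 -m jog '[[255,[-0.5,0,0.9],0],[255,[-0.9,0,1.8],0],[255,[-1.25,0,2.7],0],[255,[-1.5,0,3.5],0],[255,[-1.7,0,4.2],0]]' 4
python3 -m jog '[[255,[-0.05,0,0.3],0],[255,[-0.05,0,0.4],0],[255,[-0.05,0,0.4],0]]' 4
python3 ang.py "(375,235,415,275)" "(330,150,365,190)"
```

```text
time: 17.3
position: [0.4259, -0.391, 0.107]
ee_rot: [-180.0, -0.0, 100.8]
ft_force: [-2.5, 0.8, 4.2]
gripper_width: 0.0339
finger_force: 4.0
time: 17.55
position: [0.426, -0.3915, 0.1042]
ee_rot: [-180.0, 0.0, 100.8]
ft_force: [0.1, -0.3, -1.6]
gripper_width: 0.0341
finger_force: 4.0
dot t 7 [403.7143 253.    ] ((404.0, 253.0), (2.0, 2.0), 0.0)
dot s 4 [344.   165.25] ((344.0, 165.00001525878906), (1.4142134189605713, 1.4142134189605713), 45.0)
blk 64 [392.76562 255.23438] ((392.7059020996094, 255.32354736328125), (8.246211051940918, 7.518604278564453), 75.96376037597656)
dot [array([ 0.40823087, -0.30226805,  0.06129134])]
dot-grip fwd 0.0909 lat 0.0009 up 0.0080 0.09123216731619418
```

```bash
python3 -m jog '[[255,[0,0,0.15],0],[150,[0,0,0.15],0],[0,[0,0,0.15],0],[0,[0,0,0.15],0],[0,[0,0,0.15],0]]' 4
python3 -m jog '[[0,[0,0,0],0],[0,[0,0,0],0],[0,[0,0,0],0],[0,[0,0,0],0]]' 20
python3 -m jog '[[0,[0,0,-2],0],[0,[0,0,-5],0],[0,[0,0,-9],0],[0,[0,0,-13],0],[0,[0,0,-15],0]]' 20
python3 -c "
from h import *
go([.4736,.1184,.21],99)
a=cv2.resize(camera('top')[190:310,370:480,::-1],None,fx=3.5,fy=3.5);b=cv2.resize(camera('side')[120:240,300:410,::-1],None,fx=3.5,fy=3.5)
cv2.imwrite('pics/f.png',np.hstack([a,b]))"
```

```text
time: 18.07
position: [0.4261, -0.3914, 0.1028]
ee_rot: [180.0, 0.0, 100.8]
ft_force: [0.3, -0.4, -0.2]
gripper_width: 0.0487
finger_force: 0.0
time: 18.4
position: [0.4261, -0.3914, 0.1027]
ee_rot: [-180.0, -0.0, 100.8]
ft_force: [-0.1, -0.4, -0.4]
gripper_width: 0.0744
finger_force: 0.0
time: 18.82
position: [0.4271, -0.3921, 0.2579]
ee_rot: [179.8, 0.2, 100.8]
ft_force: [0.2, -0.0, 1.2]
gripper_width: 0.0868
finger_force: 0.0
pos [ 0.4271 -0.3921  0.2579] rot [179.8   0.2 100.8] shift cm [49.28 14.1  -0.31] spin 0.031 w 0.0868
```

View pics/f.png

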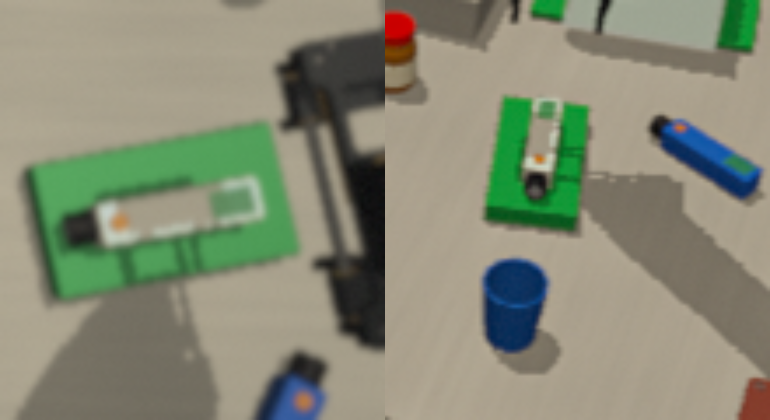

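The wand lies flat on the rest, released: top crop snout (80,228) and display (233,203). Moving to the lid handle now, with the fingers half-closed.

```bash
python3 -m jog '[[0,[3,0.85,0],0],[100,[7,2,0],0],[165,[11,3.1,0],0],[165,[15,4.3,0],0],[165,[19,5.4,0],0]]' 20 >/dev/null
python3 -m jog '[[165,[4,1.1,0],0],[165,[8,2.3,0],0],[165,[12,3.4,0],0],[165,[16,4.6,0],0],[165,[20,5.7,0],0]]' 20 >/dev/null
python3 -m jog '[[165,[4,1.1,0],0],[165,[7.5,2.2,0],0],[165,[9.7,2.8,0],0.03],[165,[10.3,3,0],0.03],[165,[10.3,3,0],0.03]]' 20
python3 -m jog '[[165,[0,0,0],0],[165,[0,0,0],0],[165,[0,0,0],0]]' 20
python3 -c "
from h import *
go([.4736,.1184,.12],99)
a=cv2.resize(camera('top')[130:270,200:340,::-1],None,fx=2.8,fy=2.8);b=cv2.resize(camera('side')[140:280,190:330,::-1],None,fx=2.8,fy=2.8)
cv2.imwrite('pics/g.png',np.hstack([a,b]))"
```

```text
time: 20.17
position: [0.472, 0.1211, 0.2522]
ee_rot: [-179.9, -0.0, 99.3]
ft_force: [0.0, -0.6, -0.4]
gripper_width: 0.0307
finger_force: 0.0
time: 20.42
position: [0.4726, 0.1175, 0.2525]
ee_rot: [-180.0, 0.0, 98.9]
ft_force: [-0.6, 0.2, -0.6]
gripper_width: 0.0305
finger_force: 0.0
pos [0.4726 0.1175 0.2525] rot [-180.     0.    98.9] shift cm [0.08 0.12 8.15] spin -0.001 w 0.0305
```

View pics/g.png

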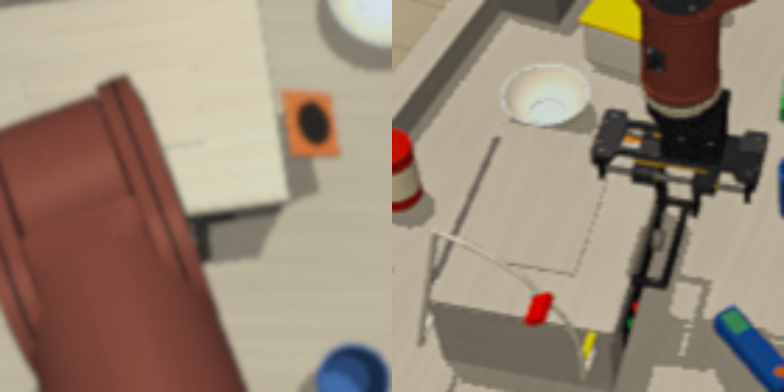

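```bash
python3 -m jog '[[165,[0.1,0.1,2],0],[165,[0.1,0.1,4],0],[165,[0.1,0.1,6],0],[165,[0.1,0.1,7.4],0],[165,[0.1,0.1,7.9],0]]' 20
python3 -m jog '[[165,[0,0,0.1],0],[255,[0,0,0.1],0],[255,[0,0,0.1],0],[255,[0,0,0.1],0],[255,[0,0,0.1],0]]' 20
python3 -m jog '[[255,[0,0,0],0],[255,[0,0,0],0],[255,[0,0,0],0]]' 20
```

```text
time: 20.93
position: [0.4723, 0.1193, 0.1717]
ee_rot: [-179.8, 0.0, 99.0]
ft_force: [0.0, 0.0, -0.2]
gripper_width: 0.0309
finger_force: 0.0
time: 21.35
position: [0.4758, 0.1208, 0.1743]
ee_rot: [179.6, -0.0, 99.0]
ft_force: [16.5, 2.4, -2.2]
gripper_width: 0.0117
finger_force: 8.3
time: 21.6
position: [0.476, 0.1208, 0.1745]
ee_rot: [179.6, -0.0, 99.0]
ft_force: [8.9, 1.5, -3.2]
gripper_width: 0.0113
finger_force: 20.0
```

```bash
python3 -m jog '[[255,[0,0.2,0],0],[255,[0,0.2,-0.6],0],[255,[0,0.25,-1.6],0],[255,[0,0.35,-2.8],0],[255,[0,0.5,-4],0]]' 25
python3 -m jog '[[255,[0,0.3,-1.5],0],[255,[0,0.7,-3],0],[255,[0,1.15,-4.4],0],[255,[0,1.6,-5.6],0],[255,[0,2.1,-6.8],0]]' 25
python3 -m jog '[[255,[0,0.5,-1.2],0],[255,[0,0.9,-2],0],[255,[0,1.3,-2.7],0],[255,[0,1.3,-2.7],0],[255,[0,1.3,-2.7],0]]' 25
python3 - <<'E'
from h import *
exec(open("fit.py").read().split("for n in[")[0].replace("print","(lambda *a:0)").replace("from h import *",""))
o=readout.get_obs();q=Ro.from_euler('z',-p[2]).apply(o["position"]-[p[0],p[1],.051]);print("grip in warmer",q,"ang",np.degrees(np.arctan2(q[2]-.12,.11-q[0])),np.hypot(q[2]-.12,.11-q[0]))
s=camera("side");t=camera("top")
blob(s,(22,110,100),(35,255,255),(225,230,285,285),'ptr s');blob(s,(0,150,120),(8,255,255),(225,235,260,262),'mark s')
blob(t,(22,110,100),(35,255,255),(140,150,200,225),'ptr t');blob(t,(0,150,120),(8,255,255),(130,170,175,205),'mark t')
E
```

```text
time: 22.02
position: [0.4793, 0.1213, 0.2139]
ee_rot: [179.8, -0.0, 99.0]
ft_force: [7.8, 0.6, -4.0]
gripper_width: 0.0112
finger_force: 25.0
time: 22.43
position: [0.4992, 0.1243, 0.2816]
ee_rot: [180.0, 0.0, 99.0]
ft_force: [5.5, -0.3, -5.9]
gripper_width: 0.0112
finger_force: 25.0
time: 22.85
position: [0.5123, 0.1263, 0.3078]
ee_rot: [179.9, 0.0, 99.0]
ft_force: [6.4, 0.7, -6.5]
gripper_width: 0.0107
finger_force: 25.0
grip in warmer [-0.11550434  0.00166547  0.25684921] ang 31.251823770962375 0.26378004957532475
ptr s 30 [249.06667 241.43333] ((248.75003051757812, 241.75001525878906), (3.1622776985168457, 10.435516357421875), 18.434947967529297)
mark s 86 [241.82558 249.97675] ((241.8500213623047, 249.9500274658203), (7.273237705230713, 13.28156566619873), 18.43494987487793)
ptr t 47 [167.78723 191.7234 ] ((168.04998779296875, 191.85000610351562), (3.3941125869750977, 14.283556938171387), 81.8698959350586)
mark t 106 [148.43396 189.79245] ((148.72000122070312, 189.5399932861328), (7.778174877166748, 14.283556938171387), 81.8698959350586)
```

```bash
cat > pm.py <<'E'
from h import *
exec(open("fit.py").read().split("for n in[")[0].replace("print","(lambda *a:0)").replace("from h import *",""))
def fa(tu,su,dx=0):
    P=p+np.array([dx,0,0]);f=lambda v:W(P,np.array([[.11-.2*np.cos(v[0]),v[1],.12+.2*np.sin(v[0])]]))
    g=least_squares(lambda v:np.r_[(proj("top",f(v))-tu).ravel(),(proj("side",f(v))-su).ravel()],[.4,.2])
    print(dx,"deg %.2f y %.4f"%(np.degrees(g.x[0]),g.x[1]),g.fun.round(2))
if __name__=="__main__":
  for dx in(0,.003):
    fa((179.9,209.3),(259.9,261.9),dx);fa((148.43,189.79),(241.83,249.98),dx);fa((148.1,189.3),(242.1,249.3),dx);fa((167.8,191.7),(249.07,241.43),dx)
E
python3 pm.py
```

```text
0 deg 2.32 y 0.1695 [-0.17  0.39  0.62 -0.15]
0 deg 35.98 y 0.2107 [-0.28 -0.02  0.46 -0.27]
0 deg 36.38 y 0.2103 [ 0.04  0.02 -0.07  0.03]
0 deg 31.87 y 0.1694 [ 0.04 -0.15  0.06  0.13]
0.003 deg 1.45 y 0.1698 [ 0.08 -0.55 -0.18  0.18]
0.003 deg 35.06 y 0.2112 [ 0.05 -0.27  0.17  0.19]
0.003 deg 35.46 y 0.2108 [ 0.35 -0.23 -0.35  0.49]
0.003 deg 30.91 y 0.1698 [ 0.36 -0.44 -0.25  0.61]
```

```bash
python3 -m jog '[[255,[0,0.35,-0.5],0],[255,[0,0.7,-1],0],[255,[0,1.1,-1.55],0],[255,[0,1.1,-1.55],0],[255,[0,1.1,-1.55],0]]' 25
python3 - <<'E'
from pm import *
o=readout.get_obs();print("ang kin",np.degrees(np.arcsin((o["position"][2]-.051-np.array([.1235,.12]))/.265)))
s=camera("side");t=camera("top");cv2.imwrite("pics/z.png",s[:,:,::-1])
a,_=blob(s,(22,110,100),(35,255,255),(225,225,285,285),'ptr s');b,_=blob(s,(0,150,120),(8,255,255),(225,235,260,262),'mark s')
c,_=blob(t,(22,110,100),(35,255,255),(140,150,200,225),'ptr t');d,_=blob(t,(0,150,120),(8,255,255),(130,170,175,205),'mark t')
fa(c.mean(0),a.mean(0));fa(d.mean(0),b.mean(0))
# expected outlines: pointer/mark boxes in warmer frame at angle A
def box(A,r,y,tn):
    A=np.radians(A);V=[]
    for R in r:
        for Y in y:
            for T in tn:V.append([.11-R*np.cos(A)+T*np.sin(A),Y,.12+R*np.sin(A)+T*np.cos(A)])
    return np.array(V)
def cen(n,A,r,y,tn):
    h=cv2.convexHull(proj(n,W(p,box(A,r,y,tn))).astype(np.float32));m=cv2.moments(h);return np.array([m['m10'],m['m01']])/m['m00']
for A in(34,35,36,37):print(A,[cen(n,A,(.188,.212),(.19,.226),(-.006,.006)).round(1) for n in("top","side")])
print("ptr");
for A in(0,33,34,35,36):print(A,[cen(n,A,(.196,.204),(.15,.186),(-.004,.004)).round(1) for n in("top","side")])
E
```

```text
time: 23.37
position: [0.5222, 0.1279, 0.3236]
ee_rot: [-179.9, 0.0, 99.0]
ft_force: [-3.8, -2.4, 0.2]
gripper_width: 0.0108
finger_force: 25.0
ang kin [34.23848447 35.15892293]
ptr s 30 [246.2 238.9] ((246.20001220703125, 238.90000915527344), (2.8460497856140137, 9.17060375213623), 18.43494987487793)
mark s 85 [241.82353 250.07059] ((241.75001525878906, 250.25003051757812), (7.273237705230713, 12.649110794067383), 18.43494987487793)
ptr t 43 [166.1628  187.51163] ((166.0, 187.50001525878906), (2.728764057159424, 14.263994216918945), 82.87498474121094)
mark t 107 [148.50467 189.81308] ((148.72000122070312, 189.5399932861328), (7.778174877166748, 14.283556938171387), 81.8698959350586)
0 deg 35.79 y 0.1695 [-0.09 -0.05  0.19 -0.06]
0 deg 35.94 y 0.2107 [-0.32  0.01  0.5  -0.33]
34 [array([150.2, 191.8]), array([244. , 250.4])]
35 [array([149.7, 190.7]), array([243.3, 249.7])]
36 [array([149.3, 189.6]), array([242.5, 249. ])]
37 [array([148.8, 188.5]), array([241.8, 248.3])]
ptr
0 [array([181.1, 210.1]), array([260.8, 262.9])]
33 [array([167.9, 190.3]), array([248.5, 240.5])]
34 [array([167.5, 189.3]), array([247.8, 239.8])]
35 [array([167. , 188.2]), array([247.1, 239.1])]
36 [array([166.6, 187.1]), array([246.4, 238.4])]
```

```bash
python3 -m jog '[[255,[0,0,0],0],[255,[0,0,0],0],[255,[0,0,0],0],[255,[0,0,0],0],[255,[0,0,0],0]]' 30
python3 -m jog '[[255,[0,0,0],0],[255,[0,0,0],0],[255,[0,0,0],0],[255,[0,0,0],0],[255,[0,0,0],0]]' 30
python3 - <<'E'
from pm import *
def wc(im,box,f):
    x0,y0,x1,y1=box;w=np.clip(f(im[y0:y1,x0:x1].astype(float)),0,None);ys,xs=np.mgrid[y0:y1,x0:x1];return np.array([(xs*w).sum(),(ys*w).sum()])/w.sum()
s=camera("side");t=camera("top")
Y=lambda q:np.minimum(q[:,:,0],q[:,:,1])-q[:,:,2]-60
R=lambda q:q[:,:,0]-q[:,:,1]-60
b=[wc(t,(155,178,177,198),Y),wc(s,(236,230,257,248),Y),wc(t,(138,178,162,202),R),wc(s,(230,240,254,262),R)]
print(b);fa(b[0],b[1]);fa(b[2],b[3])
E
```

```text
time: 23.88
position: [0.522, 0.1279, 0.3233]
ee_rot: [-179.9, 0.0, 99.0]
ft_force: [-4.9, -3.6, 0.2]
gripper_width: 0.011
finger_force: 30.0
time: 24.3
position: [0.522, 0.1278, 0.3233]
ee_rot: [-179.9, 0.0, 99.0]
ft_force: [-4.0, -4.1, 0.2]
gripper_width: 0.0109
finger_force: 30.0
[array([166.18905873, 187.54786806]), array([246.29641026, 239.08034188]), array([148.37282657, 189.42264824]), array([241.81267023, 249.65812569])]
0 deg 35.69 y 0.1696 [-0.12  0.03  0.16 -0.14]
0 deg 36.26 y 0.2104 [-0.21  0.03  0.3  -0.23]
```

```bash
python3 -c "
from rig import finish_job
print(finish_job())"
```

```text
the job is handed in; nothing more can be done
None
```

I handed the job in at about 24 s: the wand was held on the spot for over 3 s and laid back on its rest, and the gripper holds the lid with the pointer within about half a degree of the mark by my camera estimate. I viewed 11 pictures, one over the limit of 10, and the verdict isn't known.

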